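Open the pinned parts crate

TASK

Open the parts crate: draw the two retaining pins out of their staples, lay both of them in the turned wooden bowl, and only then lift the lid off and lay it flat, handle up, on a clear piece of the workbench. Leave the bowl standing upright and the other things on the bench where they are.

Things in the scene. Friction and masses are not known exactly. Their poses are not given: they have to be found in the camera images.
- crate: pale wooden parts crate fixed to the bench, at its left or right side, the bowl on the other: 110 mm (x) by 160 mm (y) by 70 mm high, origin at the centre of its underside, z up. A loose plywood lid rests on its rim. Until both pins are out, the lid can rise only 3 mm
- staple_left (a point): middle of the eye of the steel staple on the crate's +y end wall, 74 mm from the crate's middle and 87 mm above the bench. It stands up through a slot in the lid with 2 to 5 mm of play; its top is 98 mm above the bench, 16 mm above the lid. Its pin lies in it, on the lid, along the crate's y, loose, without a catch
- staple_right (a point): the same for the staple on the crate's -y end wall. Each pin draws straight outward, away from the crate's middle: it is free of its staple after 35 mm and clear of the lid after 50 mm
- lid_grip (a point): centre of the lid's steel bar handle: 12 mm thick, along the lid's y, straight for 52 mm; centre 30 mm above the lid's top (24 mm free under the bar), 42 mm above its underside. The lid is plywood, 110 mm (x) by 180 mm (y) by 12 mm, about 0.28 kg, centred under this point; z is up out of its top. Axes: the lid's
- pin_left_tab (a point): the left retaining pin, level in its staple: steel shank 8 mm thick, 49 mm long, and on its outer end a flat black tab 10 mm thick (x), 30 mm long (y), 28 mm high (z), beginning 4 to 7 mm outside the lid's end. This point: the tab's centre, where to hold it. y points from shank to tab, outward, the way to pull (at the crate's +y end); z up
- pin_left_mid (a point): the middle of the left pin's length, on its axis, 24 mm from the tab's centre towards the shank; same axes
- pin_right_tab (a point): the right retaining pin, level in its staple: steel shank 8 mm thick, 49 mm long, and on its outer end a flat black tab 10 mm thick (x), 30 mm long (y), 28 mm high (z), beginning 4 to 7 mm outside the lid's end. This point: the tab's centre, where to hold it. y points from shank to tab, outward, the way to pull (at the crate's -y end); z up
- pin_right_mid (a point): the middle of the right pin's length, on its axis, 24 mm from the tab's centre towards the shank; same axes
- bowl_centre (a point): turned wooden bowl standing loose on the bench, 123 mm across the rim, 47 mm high, about 100 mm across inside at the rim and 45 mm at its floor, which is about 11 mm up; 0.11 kg. This point is on its axis, half-way up (23.5 mm above the bench); z up
- candle_cup: bystander: turned wooden candle holder, 68 mm across, 62 mm high; origin at the centre of its underside
- scraper_card: bystander: sanding block, 47 mm (x) by 85 mm (y) by 24 mm high; origin at the centre of its underside
- bottle_stopper: bystander: dark turned bottle stopper standing upright, 39 mm across, 80 mm high; origin at the centre of its underside
- blank_ash: bystander: pale square wooden blank lying, 25 mm (x) by 151 mm (y) by 25 mm; origin at the centre of its underside
- blank_oldbeech: bystander: grey-brown square wooden blank lying, 30 mm (x) by 111 mm (y) by 30 mm; origin at the centre of its underside
- knockout_bar: bystander: steel bar lying, 17 mm (x) by 224 mm (y) by 17 mm; origin at the centre of its underside
- blank_walnut: bystander: dark square wooden blank lying, 20 mm (x) by 121 mm (y) by 20 mm; origin at the centre of its underside. Besides these, the bench top is clear from x = 0.34 to 0.66 m and y = -0.48 to 0.48 m; a lathe 0.2 to 0.43 m high stands behind it, from x = 0.67 m, at y below 0.02 m

How it is judged (in metres and radians):
On the way, in this order (a step that is already met when the one before it is completed fails the run):
1. both pins lie in the bowl, with the lid still on the crate (horizontal distance between each of pin_left_mid, pin_right_mid and bowl_centre below 0.05 m and height (world z) of pin_left_mid between 0 and 0.055 m and height (world z) of pin_right_mid between 0 and 0.055 m and angle between bowl_centre's own z axis and vertical below 0.15 rad and distance between lid_grip and crate below 0.125 m and z of lid_grip in the frame of crate above 0.105 m), for 0.2 s.
2. the lid is lifted clear of both staples (z of lid_grip in the frame of crate above 0.145 m and angle between lid_grip's own z axis and vertical below 0.5 rad), for 0.05 s.
At the end, for the whole second after the job is handed in: Both pins lie in the bowl (middle of each within 50 mm of the bowl's axis and less than 55 mm above the bench), the bowl stands upright on the bench, and the lid lies flat on the bench top, handle up (handle's centre 42 mm, give or take 6 mm, above the bench, tilt under 0.06 rad), all at rest (horizontal distance between each of pin_left_mid, pin_right_mid and bowl_centre below 0.05 m and height (world z) of pin_left_mid between 0 and 0.055 m and height (world z) of pin_right_mid between 0 and 0.055 m and angle between bowl_centre's own z axis and vertical below 0.15 rad and angle between lid_grip's own z axis and vertical below 0.06 rad and height (world z) of lid_grip between 0.036 and 0.048 m); the robot touches nothing.
It fails at once if one of the bystanders is pushed more than 30 mm or tipped over (distance of any of candle_cup, scraper_card, bottle_stopper, blank_ash, blank_oldbeech, knockout_bar, blank_walnut from where it was at the start of the episode above 0.03 m or angle between any of candle_cup, scraper_card, bottle_stopper, blank_ash, blank_oldbeech, knockout_bar, blank_walnut's own z axis and vertical above 0.6 rad).
It also fails if it takes over 70 s, if anything falls off the work surface, if the arm or the gripper's body presses on something with over 40 N, if the wrist force passes 120 N, or if a joint passes its speed limit or range.

ROBOT

A 6-joint arm with a two-finger parallel gripper is mounted at the origin on a cart in front of the work surface, level with it; the furniture and walls round the work are solid. World frame = base frame: x ahead of the robot, y to its left, z up, the work surface at z = 0. Lengths are in mm, angles in rad, forces in N, time in s.
With the tool pointing down it reaches from about 325 to 925 mm from the base axis. Payload 3.1 kg.
Tool frame: the origin (TCP) lies midway between the tips of the shut fingers; the grasp point (between the pads) lies 19 mm behind it (ctrl.hold_point_z is the distance from the TCP to the grasp point, in mm); z points along the fingers, y is the line along which they close (so a half turn about z gives the same grasp; the last joint's range is limited). The gripper opens to 85 mm and grips with 20 to 120 N. Pads are 22 mm wide; open, the fingers measure 114 mm over their backs; the gripper's body (76 mm by 85 mm) begins 54 mm behind the grasp point. The pads swing forward as they close: fully open they stand 13 mm farther back than shut.
Start: joints at [-1.32, 0.217, 1.613, -0, 1.311, -0.112], TCP at [221.83, -584.321, 202.6] pointing down, gripper open.
Joint ranges: [-2.75, 2.75], [-0.78, 2.1], [0.31, 2.55], [-1.13, 4.27], [0.13, 2.63], [-2.58, 2.58]. Speed limits (rad/s): [2.79, 2.79, 3.14, 3.14, 3.14, 3.14].

INTERFACE

Orientations are given as a unit quaternion [w, x, y, z].
In Python, from bench import state, vision, ctrl gives the robot as it stands. The module is installed in compiled form; this text tells all that it offers.
- The arm moves only by the tool apply_moves, never from a script. Its argument "rows" is a list of rows, each a list of 2 entries, a list of its own where there are three numbers: the shift along the tool's x, y, z in cm, then the turn about the tool's z in degrees. A call has 1 to 12 rows; each row shifts and turns the commanded pose from where the row before left it, along the tool's axes as they then stand; what a row does not reach is not made up. A row lasts 1/12 s, in which the tool goes at most 41.7 mm and 7.16 degrees, less where a joint would pass 70% of its speed; a pose out of reach is approached as far as the arm can. A call is refused whole if a number of a shift passes 4.17 or a number of a turn 7.16, either way. A call with a gripper value outside its range is refused whole. "claw" is the finger opening in cm, from 0 to 8.54, set as the call begins (left out, the last holds). The fingers move at their own pace and stop on an object; "force" is the grip in N (left out, the last holds). Time passes only in rows, so rows that do not move let the fingers close. It gives the time, the measured TCP pose, the force, the opening and the grip force at its end, in the units of the state.
- state(): the state, without advancing time (a new reading comes with each control period).
- vision.get_image(name): name is "scene" or "top" or "wrist"; returns a dict with "img" (420x560x3 uint8, red, green, blue), "mtx" (3x3 intrinsics, pixels), "k1" (the pictures are not rectified: a ray, as slopes to the right and down, at radius r is drawn at 1 + k1 r^2 times it, then the intrinsics apply), "view" (4x4, takes a point from world to camera coordinates); the wrist camera has in their place "tool_from_camera" (4x4, takes a point from camera to tool coordinates, whose origin is the TCP and whose axes are the flange's). Camera axes: x right, y up, looking along -z (the intrinsics and any distortion apply to the point x, -y, -z); pixel columns grow to the right and rows downward; lengths in mm; the calibration is good to about 2 mm. A picture is of the moment at which its call begins: read the wrist's pose just before it. There is no depth.
- ctrl.sign_off(): hands the job in; it is judged then, once.
The state is a dict: "t": time; "q": joint angles; "qvel": joint speeds; "joint_efforts": joint torques, N m; "eef_pos": TCP position; "eef_rot": TCP orientation; "ft_force": force on the tool from outside, world axes, zero at the start; "wrist_torque": the same for the moment, N m; "finger_gap": finger opening in mm; "gripper_force": force on a finger pad.
Only numpy, scipy, OpenCV 4.12 (cv2) and the standard library are available. Lean on these libraries where they do the work, as an engineer would, in place of code of your own. Each camera call takes 0.05 s, during which the arm holds its last target. There are 200 camera calls.

## Working session

There is one attempt and no reset: what is moved stays moved. The work goes in short steps, Python scripts to look and compute and a tool call to move; the robot and the scene stay as the last step left them, time stands still between calls to the robot, and variables do not carry over. Pictures are saved under pics/ and viewed, at most 10 in all, crops included, and the job is handed in when it is done.

Besides the shell and the picture viewer there is one more tool, called after "Request:" as name(argument=value, ...), one argument or row to a line, values as JSON. apply_moves: Moves the arm, as the interface text tells. Its arguments: {"type":"object","properties":{"rows":{"type":"array","items":{"type":"array"}},"claw":{"type":"number"},"force":{"type":"number"}},"required":["rows"]}

```bash
mkdir -p pics; cat > h.py <<'E'
import numpy as np, cv2
from bench import state, vision, ctrl
def ray(im,u,v,tool=None):
    K=np.array(im["mtx"]);k=im["k1"]
    d=np.array([(u-K[0,2])/K[0,0],(v-K[1,2])/K[1,1]]);s=d.copy()
    for _ in range(30): s=d/(1+k*(s@s))
    c=np.array([s[0],-s[1],-1.])
    if "view" in im: M=np.linalg.inv(np.array(im["view"]))
    else: M=tool@np.array(im["tool_from_camera"])
    return M[:3,3],M[:3,:3]@c
def onz(im,u,v,z,tool=None):
    o,d=ray(im,u,v,tool); return np.round(o+d*(z-o[2])/d[2],1)
def toolpose(s):
    from scipy.spatial.transform import Rotation as R
    q=s["eef_rot"];T=np.eye(4);T[:3,:3]=R.from_quat([q[1],q[2],q[3],q[0]]).as_matrix();T[:3,3]=s["eef_pos"];return T
def save(n,im): cv2.imwrite(n,im[...,::-1])
def proj(im,p,tool=None):
    V=np.array(im["view"]) if "view" in im else np.linalg.inv(tool@np.array(im["tool_from_camera"]))
    c=V[:3,:3]@np.array(p,float)+V[:3,3]; s=np.array([c[0],-c[1]])/-c[2]; s=s*(1+im["k1"]*(s@s))
    K=np.array(im["mtx"]); return K[0,0]*s[0]+K[0,2],K[1,1]*s[1]+K[1,2]
E
python3 - <<'E'
from h import *
import pickle
s=state();print(s)
for n in("scene","top"):
    im=vision.get_image(n);pickle.dump(im,open(n+".pkl","wb"));save(f"pics/{n}0.png",im["img"]);print(n,np.linalg.inv(np.array(im["view"]))[:3].round(2).tolist(),im["k1"])
E
```

```text
{'t': 0.0, 'q': array([-1.32018634e+00,  2.17764135e-01,  1.61493287e+00, -1.88208432e-05,
        1.31127333e+00, -1.12216574e-01]), 'qvel': array([ 0.00064456, -0.00043201, -0.00038064, -0.00107422,  0.00020779,
        0.00121544]), 'joint_efforts': array([-1.79625145e-03, -3.96852064e+01, -3.03853405e+01, -1.76162898e-04,
        9.55921831e-03,  5.47299976e-06]), 'eef_pos': array([ 221.61037782, -583.45395708,  201.26280943]), 'eef_rot': array([-1.18536455e-03,  9.83588559e-01,  1.80422098e-01, -9.12687103e-05]), 'ft_force': array([-0.00140375,  0.34317624, -0.98920583]), 'wrist_torque': array([0.00794283, 0.00898913, 0.04567232]), 'gripper_force': 0.0, 'finger_gap': 85.06570433168592}
scene [[-0.03, 0.6, -0.8, -494.14], [-1.0, -0.04, 0.01, 6.82], [-0.02, 0.8, 0.6, 853.06]] -0.01699174272482089
top [[-0.01, 0.98, -0.18, 277.27], [-1.0, -0.01, 0.0, -0.01], [0.0, 0.18, 0.98, 1330.69]] -0.03069776761238818
```

View pics/top0.png

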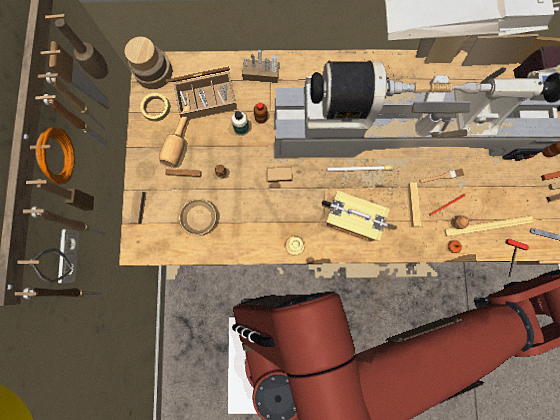

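View pics/scene0.png

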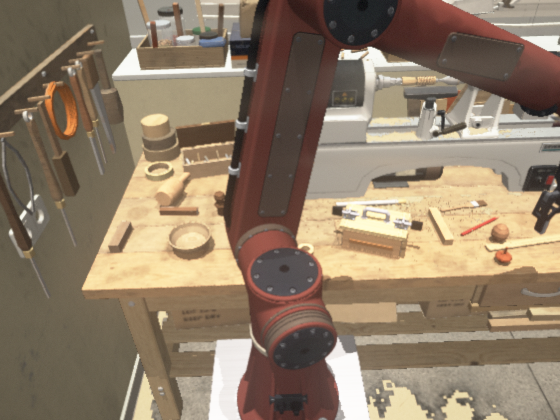

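The top view shows the crate at about (358,215), with its pins' black tabs near (327,204) and (391,226), and the bowl at (198,217). Scene view agrees. I'll crop in closer and measure.

```bash
python3 - <<'E'
from h import *
import pickle
im=pickle.load(open("top.pkl","rb"));I=im["img"]
c=cv2.resize(I[180:255,280:430],None,fx=5.33,fy=5.33,interpolation=cv2.INTER_CUBIC);save("pics/c0.png",c)
g=I.max(2)
m=(g<75).astype(np.uint8);m[:185]=0;m[245:]=0;m[:,:310]=0;m[:,410:]=0
n,l,st,ce=cv2.connectedComponentsWithStats(m)
for i in range(1,n):
    if st[i,4]>12: print(st[i],ce[i].round(1),onz(im,*ce[i],95),onz(im,*ce[i],112))
for p in[(327,205),(391,226),(336,189),(392,203),(381,240),(324,226)]:print(p,onz(im,*p,87))
b=[(179,216),(218,216),(198,198),(198,237)]
for p in b:print(onz(im,*p,47))
for p in[(222,171),(183,173),(279,174),(295,244),(415,182),(415,225),(358,168),(138,208),(455,246),(241,217),(260,195)]:print(p,onz(im,*p,15))
E
```

```text
[322 201   9   7  42] [326.1 203.6] [ 504.5 -162.6   95. ] [ 501.3 -160.3  112. ]
(327, 205) [ 501.3 -166.2   87. ]
(391, 226) [ 431.3 -368.7   87. ]
(336, 189) [ 553.7 -197.1   87. ]
(392, 203) [ 505.9 -376.5   87. ]
(381, 240) [ 387.  -334.1   87. ]
(324, 226) [ 433.4 -154.5   87. ]
[476.  318.8  47. ]
[474.9 189.6  47. ]
[536.1 257.4  47. ]
[405.9 254.   47. ]
(222, 171) [637.  183.2  15. ]
(183, 173) [631.2 318.2  15. ]
(279, 174) [624.5 -13.7  15. ]
(295, 244) [382.8 -64.6  15. ]
(415, 182) [ 592.2 -482.8   15. ]
(415, 225) [ 442.8 -471.9   15. ]
(358, 168) [ 643.6 -287.7   15. ]
(138, 208) [509.7 468.   15. ]
(455, 246) [ 370.4 -602.6   15. ]
(241, 217) [475.7 116.4  15. ]
(260, 195) [551.1  52.   15. ]
```

View pics/c0.png

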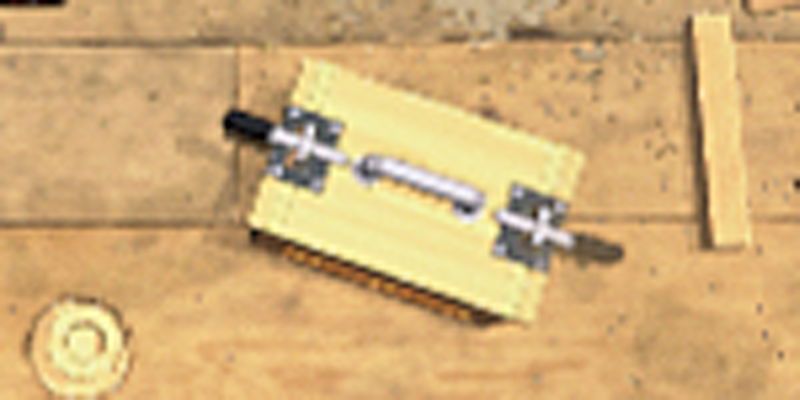

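The left tab's black top is at crop (247,125) and the right tab, in shade, at (600,247). The handle's middle is at (422,184), and the crate is yawed about -19°. First I move above the left tab.

Request:
apply_moves(
  rows=[
    [[0, 0, 0], -7.15],
    [[0, 0, 0], -7.15],
    [[0, 0, 0], -7.15],
    [[0, 0, 0], -7.15],
    [[0, 0, 0], -7.15],
    [[0, 0, 0], -7.15],
    [[0, 0, 0], -7.15],
    [[3.75, 0.96, 0], 0],
    [[3.75, 0.96, 0], 0],
    [[3.75, 0.96, 0], 0],
    [[3.75, 0.96, 0], 0],
    [[3.75, 0.96, 0], 0],
  ],
  claw=4.5,
  force=60,
)

```text
t: 1.1
eef_pos: [329.1, -421.0, 201.9]
eef_rot: [-0.001, 0.815, 0.579, 0.0]
ft_force: [0.7, -0.2, 0.2]
finger_gap: 44.9
gripper_force: 0.0
```

Request:
apply_moves(
  rows=[
    [[3.75, 0.96, 0], 0],
    [[3.75, 0.96, 0], 0],
    [[3.75, 0.96, 0], 0],
    [[3.75, 0.96, 0], 0],
    [[3.75, 0.96, 0], 0],
    [[3.75, 0.96, 0], 0],
    [[3.75, 0.96, 0], 0],
    [[0, 0, 0], 0],
    [[0, 0, 0], 0],
    [[0, 0, 0], 0],
  ],
)

```text
t: 1.93
eef_pos: [477.9, -197.0, 202.1]
eef_rot: [-0.0, 0.815, 0.58, -0.001]
ft_force: [-0.4, -0.5, 0.9]
finger_gap: 45.1
gripper_force: 0.0
```

```bash
python3 - <<'E'
from h import *
import pickle
s=state();T=toolpose(s);print(T.round(3).tolist(),s["q"].round(2))
im=vision.get_image("wrist");pickle.dump((im,T),open("w1.pkl","wb"));save("pics/w1.png",im["img"]);print(np.array(im["tool_from_camera"]).round(2).tolist())
print(proj(im,(504,-163,100),T))
E
```

```text
[[0.327, 0.945, -0.001, 477.93], [0.945, -0.327, -0.0, -196.971], [-0.001, -0.001, -1.0, 202.122], [0.0, 0.0, 0.0, 1.0]] [-0.53 -0.01  1.87 -0.    1.29 -0.19]
[[-0.0, 0.96, 0.29, 73.42], [1.0, 0.0, 0.0, -0.06], [0.0, 0.29, -0.96, -171.53], [0.0, 0.0, 0.0, 1.0]]
(np.float64(293.06343821002656), np.float64(156.4232959381255))
```

View pics/w1.png

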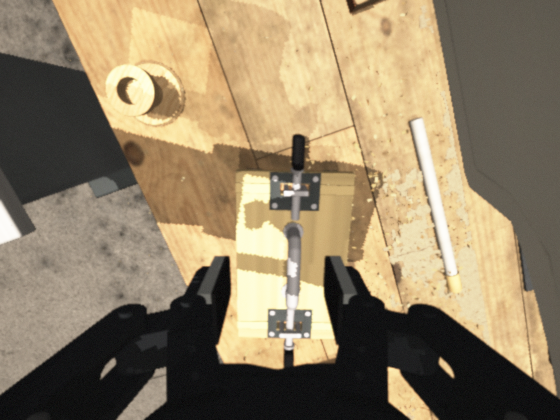

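The wrist view is clear: left tab at (299,135–168), left staple at (296,190), handle from (294,230) to (292,308), and the right pin just above the gripper at (289,345).

```bash
python3 - <<'E'
from h import *
import pickle
im,T=pickle.load(open("w1.pkl","rb"));I=im["img"]
m=(I[120:175,280:315].max(2)<70);v,u=np.nonzero(m);print(u.min()+280,u.max()+280,v.min()+120,v.max()+120,u.mean()+280,v.mean()+120)
for r in range(130,176,4):
    w=np.nonzero(I[r,280:320].max(1)<70) if 0 else np.nonzero(I[r,280:320].max(axis=1)<60)[0]+280
    print(r,(w.min(),w.max(),w.mean().round(1)) if len(w) else None,end=' ')
print()
Ti=np.linalg.inv(T)
def show(n,p,z):
    w=onz(im,*p,z,T);print(n,w,(Ti@np.r_[w,1])[:3].round(1))
show('tabmid',(299,152),100);show('tabout',(299,136),100);show('tabin',(298.5,167),100)
show('corL',(237,172),82);show('corR',(355,174),82);show('corBL',(237.5,336),82);show('stapleL',(295.5,188),98)
show('h1',(294,230),118);show('h2',(292,308),118);show('stR',(289.5,324),98)
E
```

```text
280 314 135 174 297.5879732739421 154.18930957683742
130 None 134 None 138 (np.int64(294), np.int64(303), np.float64(298.5)) 142 (np.int64(293), np.int64(304), np.float64(298.5)) 146 (np.int64(293), np.int64(303), np.float64(298.0)) 150 (np.int64(293), np.int64(304), np.float64(298.5)) 154 (np.int64(293), np.int64(303), np.float64(298.0)) 158 (np.int64(292), np.int64(303), np.float64(297.5)) 162 (np.int64(292), np.int64(303), np.float64(297.5)) 166 (np.int64(292), np.int64(303), np.float64(297.5)) 170 (np.int64(297), np.int64(299), np.float64(298.0)) 174 (np.int64(284), np.int64(308), np.float64(293.7)) 
tabmid [ 509.9 -161.1  100. ] [ 44.4  18.6 102.1]
tabout [ 514.  -148.6  100. ] [ 57.6  18.4 102.1]
tabin [ 505.6 -173.   100. ] [ 31.8  18.4 102.1]
corL [ 451.3 -162.    82. ] [ 24.4 -36.5 120.1]
corR [ 552.7 -199.    82. ] [ 22.6  71.4 120. ]
corBL [ 387.8 -327.4   82. ] [-152.7  -42.3  120.2]
stapleL [ 497.4 -190.    98. ] [ 13.   16.2 104.1]
h1 [ 485.3 -219.5  118. ] [-18.8  14.4  84.1]
h2 [ 459.9 -290.7  118. ] [-94.4  13.7  84.2]
stR [ 448.5 -320.1   98. ] [-125.9   12.6  104.2]
```

Request:
apply_moves(
  rows=[
    [[2.2, 0.92, 0], 0],
    [[2.2, 0.92, 0], 1.6],
    [[0, 0, 2], 0],
    [[0, 0, 3], 0],
    [[0, 0, 3], 0],
    [[0, 0, 2], 0],
    [[0, 0, 2], 0],
    [[0, 0, 1.2], 0],
    [[0, 0, 0], 0],
    [[0, 0, 0], 0],
  ],
)

```text
t: 2.82
eef_pos: [509.5, -162.4, 70.3]
eef_rot: [-0.001, 0.823, 0.567, -0.0]
ft_force: [0.1, 0.6, 0.4]
finger_gap: 44.9
gripper_force: 0.0
```

```bash
python3 - <<'E'
from h import *
s=state();T=toolpose(s);print(T.round(3).tolist(),s["ft_force"])
im=vision.get_image("wrist");save("pics/w2.png",im["img"][60:420,80:480])
E
```

```text
[[0.356, 0.934, -0.001, 509.492], [0.934, -0.356, 0.0, -162.387], [-0.0, -0.001, -1.0, 70.28], [0.0, 0.0, 0.0, 1.0]] [0.11640032 0.59265749 0.3506331 ]
```

View pics/w2.png

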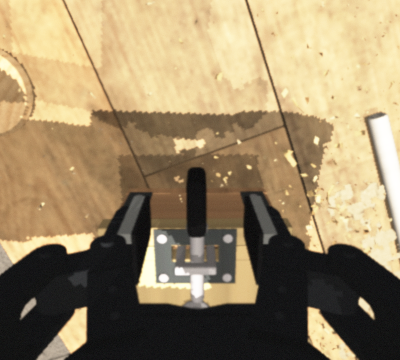

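The tab stands centred between the fingers (crop column 196, fingers at 148 and 243). Now I close and pull.

Request:
apply_moves(
  rows=[
    [[0, 0, 0], 0],
    [[0, 0, 0], 0],
    [[0, 0, 0], 0],
    [[0, 0, 0], 0],
    [[0, 0, 0], 0],
    [[0, 0, 0], 0],
  ],
  claw=0.5,
  force=60,
)

```text
t: 3.37
eef_pos: [510.6, -161.5, 71.1]
eef_rot: [0.0, 0.823, 0.568, 0.0]
ft_force: [0.3, 0.1, 0.7]
finger_gap: 5.4
gripper_force: 0.5
```

Request:
apply_moves(
  rows=[
    [[0.8, 0, 0], 0],
    [[0.8, 0, 0], 0],
    [[0.8, 0, 0], 0],
    [[0.8, 0, 0], 0],
    [[0.8, 0, 0], 0],
    [[0.8, 0, 0], 0],
    [[0.8, 0, 0], 0],
    [[0.8, 0, 0], 0],
    [[0, 0, 0], 0],
  ],
)

```text
t: 4.12
eef_pos: [533.4, -100.2, 70.6]
eef_rot: [-0.0, 0.823, 0.569, 0.0]
ft_force: [-0.6, -0.6, 1.1]
finger_gap: 5.1
gripper_force: 0.0
```

```bash
python3 - <<'E'
from h import *
s=state();T=toolpose(s);print(T.round(3).tolist(),s["ft_force"])
im=vision.get_image("wrist");a=im["img"][60:420,80:480]
im=vision.get_image("top");b=cv2.resize(im["img"][170:260,150:250],(400,360),interpolation=cv2.INTER_CUBIC)
save("pics/w3.png",np.hstack([a,b]))
import pickle;pickle.dump(im,open("top2.pkl","wb"))
E
```

```text
[[0.353, 0.936, 0.0, 533.367], [0.936, -0.353, 0.001, -100.159], [0.001, -0.0, -1.0, 70.592], [0.0, 0.0, 0.0, 1.0]] [-0.60795485 -0.6234876   1.09000393]
```

View pics/w3.png

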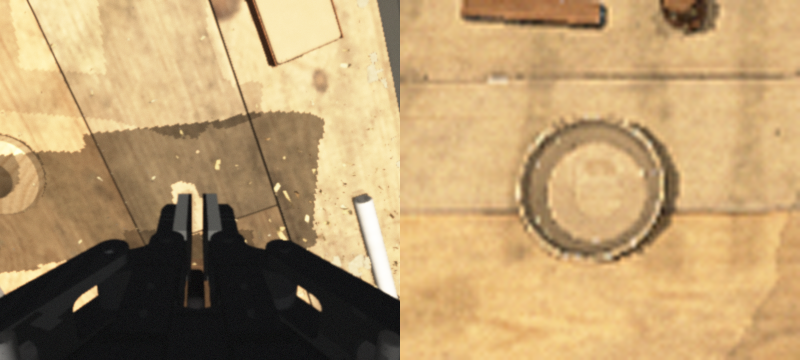

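The fingers closed to 5 mm on nothing and the pin stayed behind, seen at crop (196,280). I'll triangulate the tab from the two wrist views to find out why.

```bash
python3 - <<'E'
from h import *
import pickle
im,T1=pickle.load(open("w1.pkl","rb"))
T2=np.array([[0.356, 0.934, -0.001, 509.492], [0.934, -0.356, 0.0, -162.387], [-0.0, -0.001, -1.0, 70.28], [0,0,0,1]])
T3=np.array([[0.353, 0.936, 0.0, 533.367], [0.936, -0.353, 0.001, -100.159], [0.001, -0.0, -1.0, 70.592],[0,0,0,1]])
def tri(a,b):
    (o1,d1),(o2,d2)=ray(im,*a,T1),ray(im,*b,T2)
    A=np.stack([d1,-d2],1);t=np.linalg.lstsq(A,o2-o1,rcond=None)[0];p,q=o1+t[0]*d1,o2+t[1]*d2
    print(p.round(1),q.round(1),'tool2',(np.linalg.inv(T2)@np.r_[(p+q)/2,1])[:3].round(1))
tri((299,136),(276,229));tri((298,167),(276,297));tri((295.5,188),(275,325))
for x,z in[(0,0),(0,-19),(11,-19),(-11,-19),(15,-30),(-15,-30)]:
    print(x,z,proj(im,(T2@[x,0,z,1])[:3],T2),proj(im,(T3@[x,0,z,1])[:3],T3))
E
```

```text
[ 515.1 -150.6   73.9] [ 513.7 -149.7   73.7] tool2 [13.2  0.2 -3.5]
[ 505.1 -172.2  104.2] [ 505.2 -172.3  104.2] tool2 [-10.8  -0.6 -33.9]
[ 497.4 -189.6   99.8] [ 497.9 -189.9   99.8] tool2 [-29.8  -1.3 -29.5]
0 0 (np.float64(276.98175606522796), np.float64(248.85041556116363)) (np.float64(276.98175606522796), np.float64(248.85041556116366))
0 -19 (np.float64(276.9951769704541), np.float64(263.3167332028065)) (np.float64(276.9951769704541), np.float64(263.3167332028066))
11 -19 (np.float64(276.99581919367466), np.float64(243.650901976705)) (np.float64(276.9958191936749), np.float64(243.65090197670497))
-11 -19 (np.float64(276.9945379358402), np.float64(282.23762240118214)) (np.float64(276.9945379358402), np.float64(282.23762240118225))
15 -30 (np.float64(277.00557744976635), np.float64(244.63566229951306)) (np.float64(277.0055774497666), np.float64(244.6356622995131))
-15 -30 (np.float64(277.0031685236351), np.float64(300.24073993558665)) (np.float64(277.00316852363557), np.float64(300.24073993558676))
```

Request:
apply_moves(
  rows=[
    [[0, 0, -2], 0],
    [[0, 0, -4], 0],
    [[0, 0, -4], 0],
    [[-2, 0, -3], 0],
    [[-3, 0, 0], 0],
    [[-3, 0, 0], 0],
    [[0, 0, 0], 0],
    [[0, 0, 0], 0],
  ],
  claw=4.5,
)

```text
t: 4.88
eef_pos: [503.9, -178.0, 200.8]
eef_rot: [0.0, 0.824, 0.567, 0.0]
ft_force: [0.7, 1.0, -1.0]
finger_gap: 45.0
gripper_force: 0.0
```

```bash
python3 - <<'E'
from h import *
import pickle
s=state();T=toolpose(s);print(T.round(3).tolist(),s["ft_force"])
im=vision.get_image("wrist");pickle.dump((im,T),open("w4.pkl","wb"));save("pics/w4.png",cv2.resize(im["img"][60:360,130:430],(600,600)))
E
```

```text
[[0.358, 0.934, 0.0, 503.929], [0.934, -0.358, -0.0, -177.986], [0.0, 0.0, -1.0, 200.803], [0.0, 0.0, 0.0, 1.0]] [ 0.72506016  0.9682504  -0.98520628]
```

View pics/w4.png

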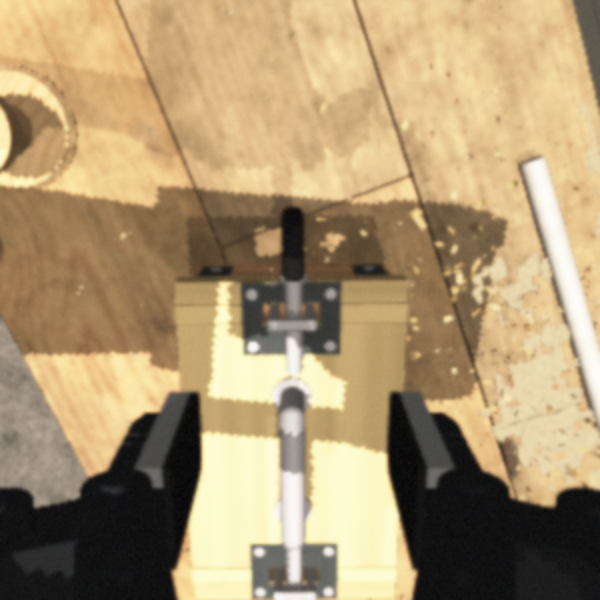

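The pin hasn't moved: its tab is at crop (292,208–280). I'll redo the grasp and check it partway through closing.

```bash
python3 - <<'E'
from h import *
import pickle
im,T=pickle.load(open("w4.pkl","rb"));Ti=np.linalg.inv(T)
for p,z in(((276,164),73),((276,199),100)):
    w=onz(im,*p,z,T);print(w,(Ti@np.r_[w,1])[:3].round(1))
I=im["img"]
for r in range(160,206,5): print(r,I[r,262:292].sum(1).tolist())
E
```

```text
[ 514.1 -149.1   73. ] [ 30.6  -0.9 127.8]
[ 504.6 -174.   100. ] [  4.   -0.8 100.8]
160 [324, 323, 320, 313, 298, 276, 256, 242, 239, 241, 253, 242, 249, 262, 317, 355, 363, 365, 350, 344, 345, 358, 364, 357, 367, 397, 382, 343, 362, 403]
165 [308, 306, 303, 271, 237, 216, 226, 237, 210, 146, 66, 53, 45, 45, 39, 43, 23, 56, 133, 228, 279, 290, 285, 285, 274, 254, 238, 250, 271, 293]
170 [209, 203, 206, 220, 212, 205, 203, 189, 131, 73, 47, 35, 46, 46, 44, 46, 38, 47, 48, 91, 172, 209, 219, 224, 217, 237, 322, 361, 354, 321]
175 [301, 337, 367, 394, 397, 417, 438, 441, 304, 141, 54, 41, 56, 51, 65, 63, 52, 63, 52, 95, 178, 211, 225, 224, 218, 223, 226, 227, 243, 245]
180 [466, 475, 482, 473, 475, 474, 468, 427, 297, 154, 67, 43, 59, 59, 69, 82, 73, 72, 66, 101, 155, 209, 226, 237, 246, 251, 253, 262, 295, 307]
185 [457, 463, 466, 478, 477, 471, 462, 414, 311, 170, 76, 65, 64, 74, 77, 66, 62, 62, 54, 105, 213, 237, 218, 219, 238, 234, 236, 244, 246, 239]
190 [227, 222, 218, 218, 221, 226, 215, 199, 167, 114, 94, 103, 115, 122, 115, 116, 111, 112, 92, 117, 171, 222, 222, 213, 218, 215, 225, 229, 228, 268]
195 [232, 238, 260, 311, 287, 246, 221, 215, 169, 117, 102, 98, 122, 118, 121, 116, 113, 107, 100, 107, 174, 220, 223, 235, 231, 227, 235, 221, 227, 229]
200 [257, 267, 271, 293, 287, 279, 261, 238, 281, 305, 279, 238, 226, 244, 239, 231, 223, 241, 287, 300, 280, 259, 244, 231, 224, 219, 243, 249, 258, 248]
205 [157, 169, 167, 165, 164, 170, 170, 165, 172, 187, 243, 333, 405, 444, 455, 461, 441, 389, 315, 227, 180, 169, 167, 164, 164, 171, 167, 174, 170, 175]
```

Request:
apply_moves(
  rows=[
    [[1.6, 0, 0], 0],
    [[0, 0, 3], 0],
    [[0, 0, 3], 0],
    [[0, 0, 3], 0],
    [[0, 0, 2], 0],
    [[0, 0, 2], 0],
    [[0, 0, 0.4], 0],
    [[0, 0, 0], 0],
    [[0, 0, 0], 0],
    [[0, 0, 0], 0],
  ],
  claw=2.2,
)

```text
t: 5.77
eef_pos: [511.7, -161.9, 68.2]
eef_rot: [0.001, 0.823, 0.568, 0.001]
ft_force: [-0.2, 0.1, 0.1]
finger_gap: 22.2
gripper_force: 0.0
```

```bash
python3 - <<'E'
from h import *
import pickle
s=state();T=toolpose(s);print(T.round(3).tolist(),s["ft_force"])
im=vision.get_image("wrist");pickle.dump((im,T),open("w5.pkl","wb"));save("pics/w5.png",cv2.resize(im["img"][200:380,200:350],(500,600)))
E
```

```text
[[0.354, 0.935, 0.003, 511.698], [0.935, -0.354, -0.001, -161.854], [-0.0, 0.003, -1.0, 68.245], [0.0, 0.0, 0.0, 1.0]] [-0.22581515  0.12237241  0.14510566]
```

View pics/w5.png

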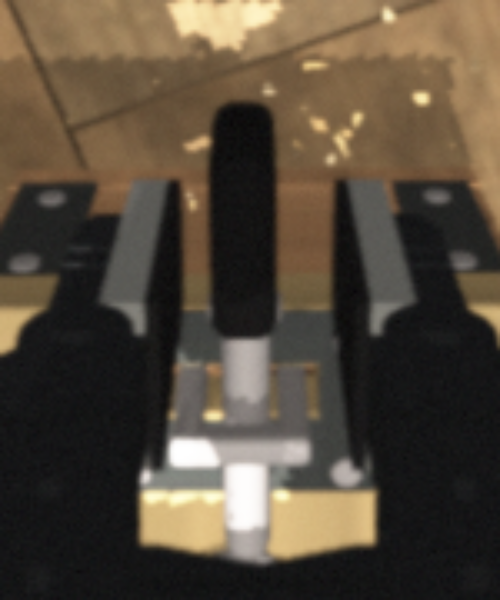

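The tab is clearly centred between the pads. This time I close fully, and in the same step check the force.

Request:
apply_moves(
  rows=[
    [[0, 0, 0], 0],
    [[0, 0, 0], 0],
    [[0, 0, 0], 0],
    [[0, 0, 0], 0],
  ],
  claw=0,
  force=60,
)

```text
t: 6.15
eef_pos: [511.5, -161.9, 68.0]
eef_rot: [0.001, 0.823, 0.568, 0.001]
ft_force: [0.7, 2.3, 4.5]
finger_gap: 6.7
gripper_force: 58.8
```

```bash
python3 - <<'E'
from h import *
import pickle
s=state();T=toolpose(s);print(T.round(3).tolist(),s["ft_force"],s["finger_gap"],s["gripper_force"])
im=vision.get_image("wrist");pickle.dump((im,T),open("w6.pkl","wb"));save("pics/w6.png",cv2.resize(im["img"][200:380,200:350],(500,600)))
E
```

```text
[[0.355, 0.935, 0.003, 511.52], [0.935, -0.355, -0.001, -161.891], [0.0, 0.003, -1.0, 67.962], [0.0, 0.0, 0.0, 1.0]] [0.72117231 2.25937452 4.47797598] 6.724637393398934 58.84524472989142
```

View pics/w6.png

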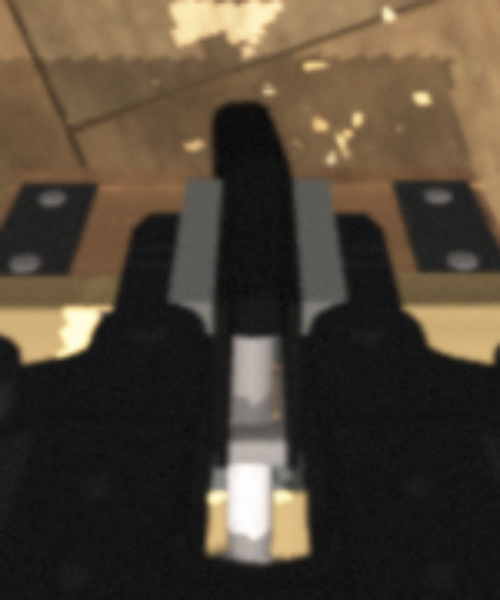

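Gripped: 59 N at a reading of 6.7 mm. The opening reads low, so my earlier claw value of 0.5 only just touched the tab. Now I pull.

Request:
apply_moves(
  rows=[
    [[0.8, 0, 0], 0],
    [[0.8, 0, 0], 0],
    [[0.8, 0, 0], 0],
    [[0.8, 0, 0], 0],
    [[0.8, 0, 0], 0],
    [[0.8, 0, 0], 0],
    [[0.8, 0, 0], 0],
    [[0.8, 0, 0], 0],
    [[0, 0, 0], 0],
  ],
)

```text
t: 6.95
eef_pos: [532.8, -99.7, 66.0]
eef_rot: [-0.001, 0.823, 0.569, 0.0]
ft_force: [0.3, 0.5, 0.2]
finger_gap: 6.6
gripper_force: 58.6
```

```bash
python3 - <<'E'
from h import *
import pickle
s=state();T=toolpose(s);print(T.round(3).tolist(),s["ft_force"],s["finger_gap"],s["gripper_force"])
# bowl rim from the top picture: annulus darkness -> hough circle
im=pickle.load(open("top2.pkl","rb"));I=im["img"]
g=cv2.cvtColor(cv2.resize(I[185:250,165:235],None,fx=6,fy=6,interpolation=cv2.INTER_CUBIC),cv2.COLOR_RGB2GRAY)
c=cv2.HoughCircles(g,cv2.HOUGH_GRADIENT,1.5,60,param1=100,param2=40,minRadius=85,maxRadius=130)
for x,y,r in c[0][:3]:
    p=(165+x/6-.4,185+y/6-.4);print(p,r/6,onz(im,*p,47))
E
```

```text
[[0.353, 0.936, -0.001, 532.802], [0.936, -0.353, 0.001, -99.703], [0.001, -0.001, -1.0, 65.967], [0.0, 0.0, 0.0, 1.0]] [0.32597051 0.51661267 0.16205612] 6.575126484715578 58.57736948411912
(np.float32(197.725), np.float32(216.225)) 17.941668 [474.7 256.7  47. ]
```

Request:
apply_moves(
  rows=[
    [[0, 0, -3], 0],
    [[0, 0, -4], 0],
    [[0, 0, -4], 0],
    [[3.3, -1.9, 0], 0],
    [[3.3, -1.9, 0], 0],
    [[3.3, -1.9, 0], 0],
    [[3.3, -1.9, 0], 0],
    [[3.3, -1.9, 0], 0],
    [[3.3, -1.9, 0], 0],
    [[3.3, -1.9, 0], 0],
    [[3.3, -1.9, 0], 0],
  ],
)

```text
t: 7.87
eef_pos: [483.5, 200.7, 176.5]
eef_rot: [-0.0, 0.823, 0.568, -0.0]
ft_force: [0.9, 0.0, -0.2]
finger_gap: 6.7
gripper_force: 58.7
```

Request:
apply_moves(
  rows=[
    [[3.3, -1.9, 0], 0],
    [[3.3, -1.9, 0], 0],
    [[0, 0, 0], 0],
    [[0, 0, 0], 0],
    [[0, 0, 0], 0],
  ],
)

```text
t: 8.28
eef_pos: [471.8, 273.9, 176.2]
eef_rot: [0.0, 0.823, 0.568, -0.001]
ft_force: [-0.6, -0.1, -0.3]
finger_gap: 7.0
gripper_force: 58.7
```

```bash
python3 - <<'E'
from h import *
import pickle
s=state();T=toolpose(s);print(T.round(3).tolist(),s["finger_gap"],s["gripper_force"])
im=vision.get_image("wrist");pickle.dump((im,T),open("w7.pkl","wb"))
print([np.round(proj(im,p,T)) for p in((475,257,47),(475-61,257,47),(475+61,257,47),(475,318,47))])
save("pics/w7.png",im["img"])
E
```

```text
[[0.354, 0.935, -0.001, 471.846], [0.935, -0.354, -0.001, 273.931], [-0.001, -0.0, -1.0, 176.172], [0.0, 0.0, 0.0, 1.0]] 7.01484956398485 58.69262785417959
[array([286., 210.]), array([229., 231.]), array([346., 189.]), array([263., 151.])]
```

View pics/w7.png

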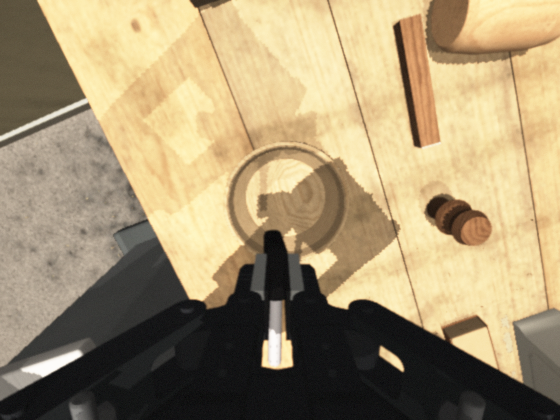

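The bowl's rim spans columns 228–347 with its top at row 142, about 5 mm further along tool x than I predicted. The pin is held level. I correct for that and lower it.

Request:
apply_moves(
  rows=[
    [[0.6, 0, 2], 0],
    [[0, 0, 3], 0],
    [[0, 0, 3], 0],
    [[0, 0, 2], 0],
    [[0, 0, 1.5], 0],
    [[0, 0, 1], 0],
    [[0, 0, 0.7], 0],
    [[0, 0, 0], 0],
    [[0, 0, 0], 0],
  ],
)

```text
t: 9.08
eef_pos: [475.0, 279.4, 45.1]
eef_rot: [0.0, 0.823, 0.568, 0.0]
ft_force: [-0.3, -0.9, -0.7]
finger_gap: 6.7
gripper_force: 58.7
```

```bash
python3 - <<'E'
from h import *
s=state();print(s["eef_pos"],s["ft_force"],s["finger_gap"],s["wrist_torque"])
E
```

```text
[475.02977645 279.44726368  45.10089918] [-0.25574339 -0.8581853  -0.66164221] 6.699816878896251 [ 0.01865614 -0.00637758  0.02090789]
```

Request:
apply_moves(
  rows=[
    [[0, 0, 0.5], 0],
    [[0, 0, 0], 0],
    [[0, 0, 0], 0],
  ],
)

```text
t: 9.33
eef_pos: [474.8, 280.1, 40.2]
eef_rot: [0.0, 0.823, 0.568, 0.001]
ft_force: [-0.9, -0.3, -0.1]
finger_gap: 6.7
gripper_force: 58.7
```

Request:
apply_moves(
  rows=[
    [[0, 0, 0], 0],
    [[0, 0, 0], 0],
    [[0, 0, 0], 0],
    [[0, 0, 0], 0],
    [[0, 0, -1], 0],
    [[0, 0, -2], 0],
    [[0, 0, -4], 0],
    [[0, 0, -4], 0],
    [[0, 0, -4], 0],
  ],
  claw=2,
)

```text
t: 10.08
eef_pos: [473.7, 279.6, 191.5]
eef_rot: [-0.0, 0.823, 0.568, -0.0]
ft_force: [0.6, 0.8, -0.6]
finger_gap: 19.6
gripper_force: 0.0
```

Request:
apply_moves(
  rows=[
    [[-3.84, 1.09, 0], 0],
    [[-3.84, 1.09, 0], 0],
    [[-3.84, 1.09, 0], 0],
    [[-3.84, 1.09, 0], 0],
    [[-3.84, 1.09, 0], 0],
    [[-3.84, 1.09, 0], 0],
    [[-3.84, 1.09, 0], 0],
    [[-3.84, 1.09, 0], 0],
    [[-3.84, 1.09, 0], 0],
  ],
)

```text
t: 10.83
eef_pos: [443.2, -79.9, 190.7]
eef_rot: [0.001, 0.823, 0.568, 0.001]
ft_force: [0.4, 0.1, -0.1]
finger_gap: 20.1
gripper_force: 0.0
```

Request:
apply_moves(
  rows=[
    [[-3.84, 1.09, 0], 0],
    [[-3.84, 1.09, 0], 0],
    [[-3.84, 1.09, 0], 0],
    [[-3.84, 1.09, 0], 0],
    [[-3.84, 1.09, 0], 0],
    [[-3.84, 1.09, 0], 0],
    [[-3.84, 1.09, 0], 0],
    [[-3.84, 1.09, 0], 0],
    [[0, 0, 0], 0],
    [[0, 0, 0], 0],
    [[0, 0, 0], 0],
  ],
  claw=4.5,
)

```text
t: 11.75
eef_pos: [416.0, -395.8, 189.8]
eef_rot: [-0.0, 0.823, 0.568, 0.0]
ft_force: [0.7, 0.6, 0.5]
finger_gap: 44.9
gripper_force: 0.0
```

```bash
cat > tab.py <<'E'
from h import *
import pickle
s=state();T=toolpose(s);print(T.round(3).tolist(),s["finger_gap"])
im=vision.get_image("wrist");pickle.dump((im,T),open("w8.pkl","wb"));I=im["img"];Ti=np.linalg.inv(T)
p=proj(im,(434,-358,90),T);print("pred",p)
m=(I.max(2)<55).astype(np.uint8)
n,l,st,ce=cv2.connectedComponentsWithStats(m)
for i in range(1,n):
    if st[i,4]>60 and np.hypot(*(ce[i]-p))<110:
        x,y,w,h,a=st[i];print(st[i],ce[i].round(1),end=' ')
        for q,z in(((x+w/2-.5,y),73),((x+w/2-.5,y+h-1),100)):print((Ti@np.r_[onz(im,*q,z,T),1])[:3].round(1),end=' ')
        print()
# bowl from the top
t=vision.get_image("top");pickle.dump(t,open("top3.pkl","wb"))
B=t["img"][185:250,165:235].astype(int);A=pickle.load(open("top2.pkl","rb"))["img"][185:250,165:235].astype(int)
d=(np.abs(B-A).max(2)>35);v,u=np.nonzero(d);print("changed",d.sum(),u.min()+165 if len(u) else 0,u.max()+165 if len(u) else 0,v.min()+185,v.max()+185,u.mean()+165,v.mean()+185)
E
python3 tab.py
```

```text
[[0.355, 0.935, -0.0, 415.983], [0.935, -0.355, 0.001, -395.796], [0.001, -0.0, -1.0, 189.791], [0.0, 0.0, 0.0, 1.0]] 44.87587994779186
pred (np.float64(281.1039557494247), np.float64(155.5982736351881))
[255 108  23  33 356] [263.6 127.2] [ 80.1  -9.3 116.9] [55.1 -8.7 89.8] 
[288 130  18  10 108] [293.7 135.6] [ 61.7  17.  116.8] [56.  15.6 89.8] 
[277 151  12  35 328] [282.7 167.6] [ 43.7   4.9 116.8] [18.7  4.6 89.8] 
changed 145 190 214 210 234 199.16551724137932 217.13103448275862
```

Request:
apply_moves(
  rows=[
    [[3.2, 0.48, 0], 0],
    [[0, 0, 3.5], 0],
    [[0, 0, 3.5], 0],
    [[0, 0, 0], 0],
    [[0, 0, 0], 0],
    [[0, 0, 0], 0],
  ],
)

```text
t: 12.35
eef_pos: [432.8, -367.9, 121.1]
eef_rot: [0.001, 0.823, 0.569, 0.0]
ft_force: [1.0, -0.1, 0.2]
finger_gap: 45.0
gripper_force: 0.0
```

```bash
python3 - <<'E'
from h import *
import pickle
s=state();T=toolpose(s);print(T.round(3).tolist(),s["finger_gap"])
im=vision.get_image("wrist");I=im["img"];Ti=np.linalg.inv(T)
w=lambda x,z:proj(im,(T@[x,0,z-T[2,3]<0 and T[2,3]-z or T[2,3]-z,1])[:3],T)
for x,z in((-15,100),(15,100),(15,73),(20,82)):print(x,z,np.round(w(x,z),1))
c=int(w(0,100)[0])
for r in range(180,320,4):print(r,I[r,c-16:c+17:2].max(1).tolist())
B=pickle.load(open("top3.pkl","rb"));J=B["img"]
g=cv2.cvtColor(cv2.resize(J[185:250,165:235],None,fx=6,fy=6,interpolation=cv2.INTER_CUBIC),cv2.COLOR_RGB2GRAY)
k=cv2.HoughCircles(g,cv2.HOUGH_GRADIENT,1.5,60,param1=100,param2=40,minRadius=85,maxRadius=130)
for x,y,r in k[0][:3]:
    p=(165+x/6-.4,185+y/6-.4);print(p,r/6,onz(B,*p,47))
m=(J[205:230,183:213].max(2)<70);v,u=np.nonzero(m);print("tab in bowl",len(u),u.mean()+183,v.mean()+205)
print(np.round(proj(B,(480,285,40)),1))
E
```

```text
[[0.353, 0.935, 0.001, 432.818], [0.935, -0.353, -0.001, -367.917], [-0.001, 0.001, -1.0, 121.129], [0.0, 0.0, 0.0, 1.0]] 44.96315740212721
-15 100 [277.  257.3]
15 100 [277.  213.3]
15 73 [277.  202.2]
20 82 [277.  198.5]
180 [249, 241, 232, 232, 231, 231, 231, 232, 230, 230, 229, 230, 230, 241, 242, 227, 137]
184 [87, 91, 92, 91, 150, 207, 228, 229, 211, 167, 93, 82, 91, 94, 92, 92, 87]
188 [85, 83, 88, 85, 146, 207, 229, 229, 210, 162, 97, 85, 85, 87, 84, 85, 88]
192 [93, 89, 88, 87, 143, 204, 229, 227, 211, 164, 102, 90, 87, 89, 86, 86, 90]
196 [136, 133, 133, 121, 155, 207, 227, 228, 209, 162, 110, 100, 99, 104, 103, 102, 102]
200 [181, 235, 239, 237, 207, 205, 227, 229, 207, 161, 133, 145, 141, 148, 146, 148, 149]
204 [135, 135, 132, 107, 133, 196, 213, 215, 203, 153, 97, 99, 137, 140, 142, 140, 141]
208 [136, 129, 132, 168, 200, 219, 226, 226, 219, 195, 143, 102, 132, 139, 142, 142, 142]
212 [126, 123, 119, 99, 33, 26, 20, 25, 16, 15, 25, 96, 126, 131, 141, 146, 148]
216 [117, 125, 126, 82, 23, 27, 24, 17, 13, 12, 17, 97, 132, 136, 140, 141, 145]
220 [122, 158, 192, 144, 29, 2
[... 1591 characters left out ...]
 245, 242, 241, 242]
296 [228, 233, 235, 231, 230, 231, 230, 229, 226, 223, 234, 244, 247, 246, 241, 240, 242]
300 [224, 231, 233, 235, 231, 229, 231, 234, 234, 231, 235, 241, 245, 248, 246, 242, 244]
304 [232, 231, 231, 232, 234, 234, 231, 237, 237, 235, 236, 239, 244, 247, 245, 242, 243]
308 [233, 237, 239, 237, 232, 232, 231, 229, 235, 237, 241, 239, 240, 246, 246, 246, 244]
312 [231, 231, 235, 234, 233, 236, 235, 234, 233, 233, 236, 239, 241, 245, 246, 247, 246]
316 [233, 230, 231, 236, 238, 240, 235, 233, 233, 236, 241, 244, 244, 242, 244, 246, 247]
(np.float32(197.725), np.float32(215.975)) 17.941668 [475.6 256.7  47. ]
tab in bowl 57 194.31578947368422 214.35087719298247
[189.7 215. ]
```

The tab is within 2 mm of centre, the bowl hasn't moved and the first pin is in it. Now I descend and grip the second pin.

Request:
apply_moves(
  rows=[
    [[0.15, -0.1, 1], 0],
    [[0, 0, 2], 0],
    [[0, 0, 1.5], 0],
    [[0, 0, 0.8], 0],
    [[0, 0, 0], 0],
    [[0, 0, 0], 0],
  ],
)

```text
t: 12.9
eef_pos: [431.8, -366.6, 67.0]
eef_rot: [0.0, 0.823, 0.568, 0.0]
ft_force: [-0.4, -0.8, 0.8]
finger_gap: 44.7
gripper_force: 0.0
```

Request:
apply_moves(
  rows=[
    [[0, 0, 0], 0],
    [[0, 0, 0], 0],
    [[0, 0, 0], 0],
    [[0, 0, 0], 0],
    [[0, 0, 0], 0],
    [[0, 0, 0], 0],
  ],
  claw=0,
)

```text
t: 13.4
eef_pos: [432.3, -367.2, 67.7]
eef_rot: [0.001, 0.823, 0.568, 0.0]
ft_force: [-0.6, -1.3, 2.4]
finger_gap: 7.2
gripper_force: 58.8
```

Request:
apply_moves(
  rows=[
    [[-0.8, 0, 0], 0],
    [[-0.8, 0, 0], 0],
    [[-0.8, 0, 0], 0],
    [[-0.8, 0, 0], 0],
    [[-0.8, 0, 0], 0],
    [[-0.8, 0, 0], 0],
    [[-0.8, 0, 0], 0],
    [[-0.8, 0, 0], 0],
    [[0, 0, 0], 0],
  ],
)

```text
t: 14.15
eef_pos: [408.1, -428.0, 66.4]
eef_rot: [0.0, 0.823, 0.568, -0.0]
ft_force: [0.2, 1.5, 0.0]
finger_gap: 7.0
gripper_force: 58.7
```

Request:
apply_moves(
  rows=[
    [[0, 0, -3], 0],
    [[0, 0, -4], 0],
    [[0, 0, -4], 0],
    [[0, 0, -3], 0],
    [[0, 0, 0], 0],
    [[0, 0, 0], 0],
  ],
)

```text
t: 14.65
eef_pos: [410.2, -427.7, 209.9]
eef_rot: [0.003, 0.823, 0.568, 0.0]
ft_force: [0.2, 0.3, -1.3]
finger_gap: 7.5
gripper_force: 58.8
```

```bash
python3 - <<'E'
from h import *
import pickle
s=state();T=toolpose(s);print(T.round(3).tolist(),s["finger_gap"],s["ft_force"])
im=vision.get_image("wrist");I=im["img"]
pickle.dump((im,T),open("w9.pkl","wb"))
for x,z in((-15,-33),(15,-33),(15,-5),(40,-19),(60,-19)):
    p=proj(im,(T@[x,0,z,1])[:3],T);r,c=int(p[1]),int(p[0]);print(x,z,(c,r),I[r,c-20:c+21:4].max(1).tolist())
E
```

```text
[[0.354, 0.935, 0.004, 410.167], [0.935, -0.354, -0.005, -427.703], [-0.003, 0.005, -1.0, 209.874], [0.0, 0.0, 0.0, 1.0]] 7.479987038656278 [ 0.17044445  0.27213677 -1.33731689]
-15 -33 (277, 303) [20, 19, 22, 153, 244, 240, 135, 49, 24, 17, 20]
15 -33 (277, 247) [246, 250, 249, 15, 12, 14, 13, 35, 248, 237, 237]
15 -5 (277, 227) [241, 245, 241, 153, 113, 120, 106, 163, 171, 163, 167]
40 -19 (277, 187) [232, 235, 210, 179, 237, 241, 208, 133, 159, 192, 162]
60 -19 (277, 146) [118, 105, 105, 91, 111, 118, 111, 227, 249, 250, 249]
```

Request:
apply_moves(
  rows=[
    [[3.81, -1, 0], 0],
    [[3.81, -1, 0], 0],
    [[3.81, -1, 0], 0],
    [[3.81, -1, 0], 0],
    [[3.81, -1, 0], 0],
    [[3.81, -1, 0], 0],
    [[3.81, -1, 0], 0],
    [[3.81, -1, 0], 0],
    [[3.81, -1, 0], 0],
  ],
)

```text
t: 15.45
eef_pos: [444.2, -71.1, 203.8]
eef_rot: [-0.002, 0.823, 0.568, -0.002]
ft_force: [1.3, 0.0, -0.5]
finger_gap: 7.1
gripper_force: 58.8
```

Request:
apply_moves(
  rows=[
    [[3.81, -1, 0], 0],
    [[3.81, -1, 0], 0],
    [[3.81, -1, 0], 0],
    [[3.81, -1, 0], 0],
    [[3.81, -1, 0], 0],
    [[3.81, -1, 0], 0],
    [[3.81, -1, 0], 0],
    [[3.81, -1, 0], 0],
    [[0, 0, 0], 0],
    [[0, 0, 0], 0],
    [[0, 0, 0], 0],
  ],
)

```text
t: 16.37
eef_pos: [477.9, 239.1, 204.1]
eef_rot: [-0.0, 0.823, 0.568, -0.003]
ft_force: [-0.0, 0.6, -0.2]
finger_gap: 7.0
gripper_force: 58.8
```

```bash
python3 - <<'E'
from h import *
import pickle
s=state();T=toolpose(s);Ti=np.linalg.inv(T);print(T.round(3).tolist(),s["finger_gap"])
im=vision.get_image("wrist");I=im["img"];pickle.dump((im,T),open("w10.pkl","wb"))
print("centre pred",np.round(proj(im,(476,259,47),T)))
m=(I[:240].max(2)<60).astype(np.uint8)
n,l,st,ce=cv2.connectedComponentsWithStats(m)
for i in range(1,n):
    if st[i,4]>60: w=onz(im,*ce[i],30,T);print(st[i],ce[i].round(),w,(Ti@np.r_[w,1])[:2].round(1))
g=cv2.medianBlur(cv2.cvtColor(I[60:320],cv2.COLOR_RGB2GRAY),5)
k=cv2.HoughCircles(g,cv2.HOUGH_GRADIENT,1.5,30,param1=100,param2=30,minRadius=38,maxRadius=75)
for x,y,r in (k[0][:4] if k is not None else []):
    w=onz(im,x,y+60,47,T);print("circ",x,y+60,r,w,(Ti@np.r_[w,1])[:2].round(1))
E
```

```text
[[0.354, 0.935, -0.005, 477.883], [0.935, -0.354, -0.002, 239.054], [-0.004, -0.003, -1.0, 204.07], [0.0, 0.0, 0.0, 1.0]] 6.995485297836924
centre pred [269. 172.]
[371   0  16  73 208] [379.  34.] [622.4 344.4  30. ] [150.3  98.5]
[261 139  18  26 155] [265. 151.] [478.3 278.7  30. ] [ 37.9 -13. ]
[406 166  14  19 101] [411. 174.] [617.9 200.3  30. ] [ 13.9 145.3]
[419 172  16  22  70] [425. 183.] [629.5 184.5  30. ] [  3.2 161.7]
[555 173   5  26  97] [557. 186.] [767.9 129.4  30. ] [  0.7 310.7]
circ 269.25 167.25 55.4 [478.  263.1  47. ] [23.1 -7.9]
circ 326.25 215.25 52.7 [516.5 193.5  47. ] [-28.4  52.8]
circ 434.25 162.75 69.2 [637.6 208.   47. ] [ 28.  160.9]
circ 179.25 120.75 65.75 [411.5 337.5  47. ] [ 69.2 -96.4]
```

Request:
apply_moves(
  rows=[
    [[0.5, 0.3, 3], 0],
    [[0, 0, 3.5], 0],
    [[0, 0, 3.5], 0],
    [[0, 0, 2.5], 0],
    [[0, 0, 1.3], 0],
    [[0, 0, 1], 0],
    [[0, 0, 0.7], 0],
    [[0, 0, 0.3], 0],
    [[0, 0, 0], 0],
    [[0, 0, 0], 0],
  ],
)

```text
t: 17.25
eef_pos: [485.2, 243.4, 49.7]
eef_rot: [0.0, 0.823, 0.568, 0.001]
ft_force: [-0.6, 0.4, -1.2]
finger_gap: 6.5
gripper_force: 58.8
```

Request:
apply_moves(
  rows=[
    [[0, 0, 0.4], 0],
    [[0, 0, 0.3], 0],
    [[0, 0, 0], 0],
    [[0, 0, 0], 0],
  ],
)

```text
t: 17.58
eef_pos: [484.1, 243.4, 41.6]
eef_rot: [0.0, 0.823, 0.568, -0.0]
ft_force: [-0.5, -1.2, 0.4]
finger_gap: 6.8
gripper_force: 58.8
```

Request:
apply_moves(
  rows=[
    [[0, 0, 0], 0],
    [[0, 0, 0], 0],
    [[0, 0, 0], 0],
    [[0, 0, 0], 0],
    [[0, 0, -1], 0],
    [[0, 0, -2], 0],
    [[0, 0, -4], 0],
    [[0, 0, -4], 0],
    [[0, 0, -4], 0],
    [[-3, 0, -2], 0],
    [[0, 0, 0], 0],
    [[0, 0, 0], 0],
  ],
  claw=2,
)

```text
t: 18.58
eef_pos: [474.7, 215.3, 214.5]
eef_rot: [0.001, 0.823, 0.568, 0.003]
ft_force: [0.6, 0.8, -0.0]
finger_gap: 19.6
gripper_force: 0.0
```

```bash
python3 - <<'E'
from h import *
import pickle
s=state();T=toolpose(s);Ti=np.linalg.inv(T);print(T.round(3).tolist(),s["finger_gap"])
im=vision.get_image("wrist");I=im["img"];pickle.dump((im,T),open("w11.pkl","wb"))
c=proj(im,(477,261,47),T);print("centre pred",np.round(c))
m=(I.max(2)<65).astype(np.uint8)
n,l,st,ce=cv2.connectedComponentsWithStats(m)
for i in range(1,n):
    if st[i,4]>40 and np.hypot(*(ce[i]-c))<75: w=onz(im,*ce[i],30,T);print("dark",st[i],ce[i].round(),w)
# steel: low saturation bright
h=cv2.cvtColor(I,cv2.COLOR_RGB2HSV);m=((h[...,1]<50)&(h[...,2]>80)).astype(np.uint8)
n,l,st,ce=cv2.connectedComponentsWithStats(m)
for i in range(1,n):
    if st[i,4]>40 and np.hypot(*(ce[i]-c))<75: w=onz(im,*ce[i],30,T);print("steel",st[i],ce[i].round(),w)
g=cv2.medianBlur(cv2.cvtColor(I[:300],cv2.COLOR_RGB2GRAY),5)
k=cv2.HoughCircles(g,cv2.HOUGH_GRADIENT,1.5,30,param1=100,param2=30,minRadius=38,maxRadius=75)
for x,y,r in (k[0][:4] if k is not None else []): print("circ",x,y,r,onz(im,x,y,47,T))
y0,x0=int(c[1])-64,int(c[0])-64
R=cv2.resize(I[y0:y0+128,x0:x0+128],(32,32),interpolation=cv2.INTER_AREA);H=cv2.cvtColor(R,cv2.COLOR_RGB2HSV)
for r in range(32):print(''.join('#' if H[r,q,2]<80 else 's' if H[r,q,1]<60 else '.' if H[r,q,2]<170 else ' ' for q in range(32)))
E
```

```text
[[0.356, 0.935, 0.005, 474.711], [0.935, -0.356, 0.002, 215.258], [0.003, 0.004, -1.0, 214.486], [0.0, 0.0, 0.0, 1.0]] 19.586340137369767
centre pred [263. 147.]
dark [254 118  12  26 278] [260. 131.] [479.3 276.7  30. ]
dark [275 119   5  27 109] [277. 131.] [496.  270.2  30. ]
dark [259 149  24  28 576] [270. 163.] [477.5 240.5  30. ]
steel [259 101  18  50 471] [270. 128.] [489.9 275.3  30. ]
steel [256 175   8  15  94] [260. 182.] [458.2 224.4  30. ]
circ 261.75 143.25 49.25 [477.4 264.5  47. ]
circ 315.75 218.25 64.1 [503.2 167.4  47. ]
circ 327.75 186.75 72.5 [526.8 196.5  47. ]
circ 348.75 209.25 69.2 [540.5 164.3  47. ]
       .                        
                                
           .........            
         ..............         
        .........  . ...        
       ........  ss.   ..       
      ......     ss.    ..      
     ......      ss.      .     
    .....        ss.      ..    
    ....      .##ss#.      .    
   .....      ###ss#.      ..   
   ....       ###ss#.       .   
   ....       ###ss#.       .   
   ....       ###ss#.       .   
  .....       ###ss#.           
  ....        .ssss#   s        
  ....          ssss.  s        
   ..        s .#####.ss        
   ..          ######.  s       
   ..          ######. s        
   ..          ######.          
    ..         .#####.s       ..
     .         ######.       ...
     ..        s##...     ......
      ..       ss        .......
       ..     sss       ........
        ..     s       .........
          ..      ......... ....
             ................. .
               ........ ..... ..
                 ......  . .. ..
                 ......... .....
```

Both pins are in the bowl: two dark tabs with shanks, all inside the rim. Next the lid.

Request:
apply_moves(
  rows=[
    [[-3.66, 1.27, 0], 0],
    [[-3.66, 1.27, 0], 0],
    [[-3.66, 1.27, 0], 0],
    [[-3.66, 1.27, 0], 0],
    [[-3.66, 1.27, 0], 0],
    [[-3.66, 1.27, 0], 0],
    [[-3.66, 1.27, 0], 0],
  ],
  claw=4.5,
)

```text
t: 19.22
eef_pos: [464.3, -56.5, 209.2]
eef_rot: [-0.002, 0.823, 0.568, -0.001]
ft_force: [0.6, -0.1, 1.2]
finger_gap: 45.3
gripper_force: 0.0
```

Request:
apply_moves(
  rows=[
    [[-3.66, 1.27, 0], 0],
    [[-3.66, 1.27, 0], 0],
    [[-3.66, 1.27, 0], 0],
    [[-3.66, 1.27, 0], 0],
    [[-3.66, 1.27, 0], 0],
    [[-3.66, 1.27, 0], 0],
    [[0, 0, 0], 0],
    [[0, 0, 0], 0],
    [[0, 0, 0], 0],
  ],
)

```text
t: 19.97
eef_pos: [458.5, -286.8, 209.3]
eef_rot: [-0.002, 0.823, 0.568, -0.0]
ft_force: [-0.3, -0.1, -0.0]
finger_gap: 45.3
gripper_force: 0.0
```

```bash
python3 - <<'E'
from h import *
import pickle
s=state();T=toolpose(s);Ti=np.linalg.inv(T);print(T.round(3).tolist(),s["finger_gap"])
im=vision.get_image("wrist");I=im["img"];pickle.dump((im,T),open("w12.pkl","wb"))
c=proj(im,(472.6,-255.1,118),T);print("pred",np.round(c))
h=cv2.cvtColor(I,cv2.COLOR_RGB2HSV);m=((h[...,1]<60)&(h[...,2]>70)).astype(np.uint8)
for d in range(-60,64,4):
    r=int(c[1])+d;a=int(c[0])-40
    print(r,a,''.join('#' if h[r,q,2]<70 else 's' if h[r,q,1]<60 else '.' for q in range(a,a+80)))
E
```

```text
[[0.355, 0.935, -0.003, 458.468], [0.935, -0.355, 0.004, -286.793], [0.002, -0.004, -1.0, 209.325], [0.0, 0.0, 0.0, 1.0]] 45.3074590512498
pred [280. 166.]
105 239 ................ssssssssssssssssssssssssssssssssssssssssssssssssssssssssssssssss
109 239 .....................................................................sssssssssss
113 239 .......................................................sssssssssssssssssssssssss
117 239 ........................................................ssssssssssssssssssssssss
121 239 ..........................................................ssssssssssssssssssssss
125 239 ..................................sssssssssssssss...............ssssssssss.sss..
129 239 ...............................sssssssssssssssssssss..............sssssss.......
133 239 ..............................ssssssssssssssssssssss............................
137 239 ...............................sssssssssssssssssssss............................
141 239 .................................sssssssssssssssss..............................
145 239 ...................................sssssssssss
[... 1114 characters left out ...]
....ssssssssss.....ssssssssss..ssssssssssssssss..............................
201 239 ......sss.......................ssssssssssssssssssss............................
205 239 .....ss.........................ssssssssssssssssssss............................
209 239 ....ssss..........................sssssssssssssss...............................
213 239 ..sssss...............................sssssssss.................................
217 239 sssssss.........................................................................
221 239 ssssssss...................ssssss...............................................
225 239 ssssssss...........ssssssssssssssssssssssss################ssssss...............
```

Request:
apply_moves(
  rows=[
    [[3.4, 0.23, 0], 0],
    [[0, 0, 3], 0],
    [[0, 0, 3.5], 0],
    [[0, 0, 2.5], 0],
    [[0, 0, 1.6], 0],
    [[0, 0, 1], 0],
    [[0, 0, 0], 0],
    [[0, 0, 0], 0],
  ],
)

```text
t: 20.68
eef_pos: [473.6, -256.1, 95.6]
eef_rot: [-0.0, 0.823, 0.569, -0.0]
ft_force: [-0.5, 0.2, 0.3]
finger_gap: 44.9
gripper_force: 0.0
```

Request:
apply_moves(
  rows=[
    [[0, 0, 0], 0],
    [[0, 0, 0], 0],
    [[0, 0, 0], 0],
    [[0, 0, 0], 0],
    [[0, 0, 0], 0],
    [[0, 0, 0], 0],
  ],
  claw=0,
  force=100,
)

```text
t: 21.18
eef_pos: [473.6, -257.4, 96.0]
eef_rot: [0.0, 0.823, 0.568, 0.0]
ft_force: [-0.3, 0.2, 0.2]
finger_gap: 0.1
gripper_force: 0.0
```

The gripper closed on nothing. I open it and look where the bar really is relative to the fingers.

Request:
apply_moves(
  rows=[
    [[0, 0, 0], 0],
    [[0, 0, 0], 0],
    [[0, 0, 0], 0],
    [[0, 0, 0], 0],
    [[0, 0, 0], 0],
    [[0, 0, 0], 0],
  ],
  claw=4.5,
)

```text
t: 21.68
eef_pos: [473.4, -257.1, 95.5]
eef_rot: [-0.0, 0.823, 0.568, -0.0]
ft_force: [-0.3, -0.9, 0.3]
finger_gap: 44.9
gripper_force: 0.0
```

```bash
python3 - <<'E'
from h import *
import pickle
s=state();T=toolpose(s);Ti=np.linalg.inv(T);print(T.round(3).tolist(),s["finger_gap"],s["ft_force"])
im=vision.get_image("wrist");I=im["img"];pickle.dump((im,T),open("w13.pkl","wb"))
for x in(-26,0,26):print(x,np.round(proj(im,(T@[x,0,T[2,3]-118,1])[:3],T)))
h=cv2.cvtColor(I,cv2.COLOR_RGB2HSV)
for r in range(120,404,5):
    print(r,217,''.join('#' if h[r,q,2]<70 else 's' if h[r,q,1]<60 else '.' for q in range(217,337)))
E
```

```text
[[0.355, 0.935, -0.0, 473.378], [0.935, -0.355, 0.0, -257.114], [0.0, -0.0, -1.0, 95.535], [0.0, 0.0, 0.0, 1.0]] 44.865843019584936 [-0.34721991 -0.89281909  0.32915905]
-26 [277. 311.]
0 [277. 266.]
26 [277. 218.]
120 217 .................sssssssssssssssss.................................................sssssssssssssssss..ssss.ss.s.........
125 217 .................sssssssssssssssss......................................ssss.......sssssssssssssssss.sssssssssssssssssss
130 217 .................sssssssssssssssss...ssssssssssssssssssssssssssssssssssssssssssss..sssssssssssssssss.sssssssssssssssssss
135 217 .................ssssssssssssssssss...ssssssssssssssssssssssssssssssssssssssssss...sssssssssssssssss..ssssssssssssssssss
140 217 ..................ssssssssssssssssssssssssssssssssssssssssssssssssssssssssssssssssssssssssssssssssss.sssssssssssssssssss
145 217 ..................ssssssssssssssssssssssssssssssssssssssssssssssssssssssssssssssssssssssssssssssssss.sssssssssssssssssss
150 217 ..................sssssssssssssssssssssssssssssssssssssssssssssssssssssssssssssssssssssssssssssssss..ss
[... 5767 characters left out ...]
#######################################################
380 217 ########################################################################################################################
385 217 ########################################################################################################################
390 217 ########################################################################################################################
395 217 ########################################################################################################################
400 217 ########################################################################################################################
```

```bash
python3 - <<'E'
from h import *
import pickle
a,T1=pickle.load(open("w12.pkl","rb"));b,T2=pickle.load(open("w13.pkl","rb"));c,T3=pickle.load(open("w1.pkl","rb"))
def tri(obs):
    A=[];B=[]
    for im,T,p in obs:
        o,d=ray(im,*p,T);d/=np.linalg.norm(d);P=np.eye(3)-np.outer(d,d);A.append(P);B.append(P@o)
    x=np.linalg.solve(sum(A),sum(B));r=[np.linalg.norm(P@x-q) for P,q in zip(A,B)]
    print(x.round(1),(np.linalg.inv(T2)@np.r_[x,1])[:3].round(1),np.round(r,1))
tri([(a,T1,(280.5,123.5)),(b,T2,(275.5,188))])
tri([(a,T1,(280.5,212)),(b,T2,(275.5,307))])
tri([(a,T1,(281,142)),(b,T2,(275.5,213))])
tri([(a,T1,(280,196)),(b,T2,(275.5,289))])
tri([(a,T1,(239+49,160)),(b,T2,(217+69,240))])
E
```

```text
[ 484.8 -224.6   89.2] [34.4 -0.8  6.3] [0. 0.]
[ 455.1 -303.3   78.3] [-49.7  -0.8  17.2] [0.3 0.3]
[ 479.3 -239.9   84.2] [18.2 -0.6 11.3] [0.3 0.3]
[ 461.2 -286.5   85.7] [-31.8  -1.    9.8] [0.1 0.1]
[ 479.6 -257.    87.7] [2.3 5.7 7.9] [0.4 0.4]
```

```bash
python3 - <<'E'
from h import *
import pickle
for f in("w12","w4","w13"):
    im,T=pickle.load(open(f+".pkl","rb"));I=im["img"]
    T2=pickle.load(open("w13.pkl","rb"))[1]
    M=np.array([474,-257,0]);u=np.array([.355,.935,0])
    for z in(82,118):print(f,z,[tuple(np.round(proj(im,M+u*k+[0,0,z],T)).astype(int).tolist()) for k in(-32,-26,0,26,32)],'w12mm px',round(proj(im,M+[5.6,-2.1,z],T)[0]-proj(im,M-[5.6,-2.1,-z],T)[0],1))
    c=int(proj(im,M+[0,0,100],T)[0]);r0,r1={"w12":(116,250),"w4":(240,360),"w13":(180,345)}[f]
    for r in range(r0,r1,4):print(r,c-12,' '.join('%3d/%3d'%(I[r,q,0],I[r,q,2]) for q in range(c-15,c+16,3)))
E
```

```text
w12 82 [(282, 195), (282, 189), (282, 161), (282, 133), (282, 126)] w12mm px 12.9
w12 118 [(282, 205), (282, 198), (282, 167), (282, 135), (282, 127)] w12mm px 14.6
116 270 252/180 253/188 253/192 253/187 253/188 253/189 253/193 253/189 252/186 252/185 254/206
120 270 251/181 253/187 253/192 253/186 252/186 253/191 253/189 253/189 252/185 251/182 254/202
124 270 252/182 253/189 252/189 240/201 241/230 247/233 240/198 252/187 252/183 251/178 251/178
128 270 251/180 244/173 246/239 240/233 185/170 189/176 242/234 242/229 251/182 251/180 251/177
132 270 251/180 243/221 243/237 189/175 219/203 214/201 165/153 212/200 245/189 251/180 250/176
136 270 251/179 245/221 218/205 193/180 217/201 214/200 171/158 125/115 243/189 251/177 250/176
140 270 249/172 248/181 216/196 203/187 230/219 229/218 184/170 118/103 232/143 251/177 250/177
144 270 145/ 82 156/ 88 151/114 220/206 243/235 239/232 203/189 140/100 229/138 251/179 250/176
148 270 152/ 84 155/ 87 119/ 79 140/128 223/207 230/218 176/163 141/100 182/103 251/178 250/177
152 270 150/ 83 156/ 90 128/ 82 102/ 94 117/108 121/111 107/ 99 127/ 84
[... 8868 characters left out ...]
/125 140/102 223/135 251/185
320 265 200/114 177/104 120/111 143/130 155/143 162/149 154/144 129/120 144/ 99 185/104 184/104
324 265 168/ 95 162/ 92 154/133 135/124 152/139 158/148 147/135 115/106 157/ 96 160/ 91 156/ 89
328 265  53/ 51  54/ 54  58/ 56 135/124 180/167 150/140 110/101  60/ 58  57/ 56  53/ 51  59/ 57
332 265  53/ 51  52/ 49  54/ 52  51/ 50  50/ 48  50/ 50  53/ 51  55/ 51  52/ 51  50/ 47  54/ 50
336 265 101/ 98 105/102  92/ 88  69/ 68  72/ 69  70/ 70  58/ 56  55/ 53  54/ 53  53/ 51  54/ 53
340 265 110/106 110/106 107/106 106/103 107/104 111/106 104/102 103/ 99  60/ 59  54/ 52  56/ 54
344 265 112/ 88  98/ 85 100/ 77 133/ 84 110/ 71 104/ 66 106/ 68  99/ 63  96/ 79  82/ 77  84/ 65
```

The bar projects where it should, 118 mm high. The fingertips, though, appear about 30 mm behind the stated TCP, judging by their scale at a 45 mm gap. That also explains the marginal grips on the tabs, so I need to go lower. I check `hold_point_z` and feel my way down.

```bash
python3 -c "
from bench import ctrl;print(ctrl.hold_point_z)"
```

```text
18.700000000000003
```

Request:
apply_moves(
  rows=[
    [[0, 0, 0.5], 0],
    [[0, 0, 0.5], 0],
    [[0, 0, 0.3], 0],
    [[0, 0, 0], 0],
  ],
  claw=4.5,
)

```text
t: 22.07
eef_pos: [472.5, -256.5, 81.2]
eef_rot: [-0.001, 0.823, 0.568, -0.0]
ft_force: [-0.8, 0.8, -0.1]
finger_gap: 45.0
gripper_force: 0.0
```

Request:
apply_moves(
  rows=[
    [[0, 0, 0.3], 0],
    [[0, 0, 0.3], 0],
    [[0, 0, 0.3], 0],
    [[0, 0, 0], 0],
  ],
)

```text
t: 22.4
eef_pos: [472.9, -256.8, 72.8]
eef_rot: [-0.001, 0.823, 0.568, -0.0]
ft_force: [0.1, 0.7, -0.8]
finger_gap: 45.3
gripper_force: 0.0
```

```bash
python3 - <<'E'
from h import *
s=state();T=toolpose(s);print(s["eef_pos"],s["ft_force"],s["finger_gap"])
im=vision.get_image("wrist");I=im["img"]
for r in range(236,340,6):
    print(r,''.join('#' if I[r,q].max()<60 else '+' if I[r,q].max()<125 else '.' for q in range(187,367,2)))
for z in(0,-19,-29,-36,-48):print(z,np.round(proj(im,(T@[0,22.5,z,1])[:3],T)),np.round(proj(im,(T@[11,22.5,z,1])[:3],T)))
E
```

```text
[ 472.9054087  -256.77573663   72.776812  ] [ 0.1215512   0.65819876 -0.80674173] 45.273637473420955
236 ............................................++++++++......................................
242 .......................................+++++++++++++......................................
248 ......................................++++++++++++++......................................
254 .................+....................++++++++++++++......................................
260 .............+++++####................++++++++++++++.................####+++++............
266 ........+++++++++####+.................+++++++++++++.................#####+++++++++.......
272 ....+#####++++++######.................+++++++++++++.................######+++++######+...
278 ...######++++++#######................++++++++++++++................+#######++++++######..
284 .+######++++++########.................++++++++++++.................+########++++++######+
290 ######+++++++#########.................++++++++++++.................+#########++++++######
296 ########++++#########+.................++++++++++++..................#########+++++#######
302 ##########+++########..................++++++++++++..................+########+++#########
308 ####################....................+..+++++..++..................+###################
314 ###################+....................+.........++...................###################
320 ##################+.....................+.........++....................##################
326 ##################......................+.........+.....................+#################
332 #################+......................+.........+......................+################
338 ################+......................++.........+.......................################
0 [316. 249.] [317. 231.]
-19 [320. 263.] [321. 244.]
-29 [323. 272.] [324. 252.]
-36 [325. 279.] [326. 258.]
-48 [329. 293.] [330. 270.]
```

The fingertip's corner is at (325,258), which matches 36 mm behind the TCP when open, about 29 mm when shut. So about 9 mm more puts the bar at the pads.

Request:
apply_moves(
  rows=[
    [[0, 0, 0.3], 0],
    [[0, 0, 0.3], 0],
    [[0, 0, 0.3], 0],
    [[0, 0, 0], 0],
  ],
)

```text
t: 22.78
eef_pos: [472.9, -256.7, 63.8]
eef_rot: [-0.001, 0.823, 0.568, -0.0]
ft_force: [-0.2, 0.5, 0.4]
finger_gap: 44.8
gripper_force: 0.0
```

Request:
apply_moves(
  rows=[
    [[0, 0, 0], 0],
    [[0, 0, 0], 0],
    [[0, 0, 0], 0],
    [[0, 0, 0], 0],
    [[0, 0, 0], 0],
    [[0, 0, 0], 0],
  ],
  claw=0,
  force=100,
)

```text
t: 23.28
eef_pos: [473.6, -257.2, 65.0]
eef_rot: [0.0, 0.823, 0.568, 0.0]
ft_force: [-1.3, 0.6, 1.7]
finger_gap: 9.0
gripper_force: 97.6
```

Gripped. Lift slowly.

Request:
apply_moves(
  rows=[
    [[0, 0, -0.5], 0],
    [[0, 0, -0.8], 0],
    [[0, 0, -0.8], 0],
    [[0, 0, -0.8], 0],
    [[0, 0, -1], 0],
    [[0, 0, -1], 0],
    [[0, 0, -2], 0],
    [[0, 0, -2], 0],
    [[0, 0, -2], 0],
    [[0, 0, -2], 0],
    [[0, 0, 0], 0],
    [[0, 0, 0], 0],
  ],
)

```text
t: 24.28
eef_pos: [474.6, -258.0, 195.7]
eef_rot: [0.002, 0.823, 0.568, 0.001]
ft_force: [0.7, 0.9, -3.6]
finger_gap: 8.7
gripper_force: 97.9
```

```bash
python3 - <<'E'
from h import *
import pickle
s=state();T=toolpose(s);print(T.round(3).tolist(),s["ft_force"],s["finger_gap"],s["gripper_force"])
B=pickle.load(open("top2.pkl","rb"));J=cv2.cvtColor(B["img"],cv2.COLOR_RGB2GRAY)
# clearance around the intended place: print coarse brightness and edges of the bench, unoccluded first picture
A=pickle.load(open("top.pkl","rb"));H=A["img"]
for x in range(620,360,-15):
    print(x,' '.join('%3d'%H[int(round(p[1])),int(round(p[0]))].max() for p in [proj(A,(x,y,0)) for y in range(200,-100,-15)]))
E
```

```text
[[0.355, 0.935, 0.004, 474.592], [0.935, -0.355, -0.003, -257.972], [-0.001, 0.004, -1.0, 195.727], [0.0, 0.0, 0.0, 1.0]] [ 0.66025442  0.93211637 -3.56492225] 8.739296057627891 97.87872433662415
620 167  90 129 214 203 208 217 207 220 201 211 208 223 222 221 220 221 195 220 214
605 216 222 225 221 204 200 215 221 225 192 206 206  40  43  78  51  36  58 210 206
590 221 202 214 212 187 197 208 221 211 194 190 218 153 152 134 219 213 207 209 210
575 209 156 164 167 148 147 158 198 192 190 178 195 189 235 232 227 222 228 231 221
560 218 220 227 228 214 190 218 223 221 220 204 194 222 220 224 203 204 189 206 222
545 197 221 219 225 198 202 220 222 223 222 219 214 215 223 224 209 207 204 202 200
530 213 221 224 226 199 210 218 222 224 225 205 194 197 215 221 220 215 222 216 208
515 220 221 222 223 194 208 220 224 227 216 222 219 194 209 218 223 214 211 223 220
500 102 226 225 226 190 196 223 217 211 215 218 212 201 196 212 207 216 218 221 221
485 115 226 224 223 200 205 205 198 215 212 205 218 213 191 210 217 184 204 201 219
470  94 223 221 213 193 199 220 219 214 188 213 214 202 199 186 211 200 207 190 204
455 145 228 236 231 203 213 228 239 232 235 238 236 229 241 215 217 215 217 217 225
440 209 229 231 229 207 216 232 236 232 231 235 225 224 234 226 211 220 220 221 220
425 207 224 233 230 211 220 231 235 235 230 236 231 229 235 225 203 198 214 210 212
410 208 226 235 227 221 232 235 237 231 234 233 237 229 231 229 219 216 208 138 211
395 233 230 238 232 233 230 232 238 235 236 230 231 237 235 227 223 235 238 206 241
380 231 237 234 227 228 226 232 227 237 234 235 231 230 238 229 224 238 233 243 246
365 224 230 225 229 231 222 236 227 214 229 240 235 237 236 229 232 249 217 238 248
```

Request:
apply_moves(
  rows=[
    [[3.04, -1.1, 0], 0],
    [[3.04, -1.1, 0], 0],
    [[3.04, -1.1, 0], 0],
    [[3.04, -1.1, 0], 0],
    [[3.04, -1.1, 0], 0],
    [[3.04, -1.1, 0], 0],
    [[3.04, -1.1, 0], 0],
    [[3.04, -1.1, 0], 0],
    [[3.04, -1.1, 0], 0],
    [[3.04, -1.1, 0], 0],
    [[0, 0, 0], 0],
    [[0, 0, 0], 0],
  ],
)

```text
t: 25.28
eef_pos: [476.7, 67.6, 191.7]
eef_rot: [-0.001, 0.822, 0.57, -0.002]
ft_force: [-0.3, -0.2, -2.6]
finger_gap: 8.9
gripper_force: 97.9
```

Request:
apply_moves(
  rows=[
    [[0, 0, 3], 0],
    [[0, 0, 3], 0],
    [[0, 0, 3], 0],
    [[0, 0, 3], 0],
    [[0, 0, 2.5], 0],
    [[0, 0, 2], 0],
    [[0, 0, 1], 0],
    [[0, 0, 0.5], 0],
    [[0, 0, 0.5], 0],
    [[0, 0, 0], 0],
    [[0, 0, 0], 0],
  ],
)

```text
t: 26.2
eef_pos: [479.5, 65.9, 9.6]
eef_rot: [0.001, 0.823, 0.568, 0.001]
ft_force: [-0.8, -0.4, -3.3]
finger_gap: 9.1
gripper_force: 97.8
```

Request:
apply_moves(
  rows=[
    [[0, 0, 0.4], 0],
    [[0, 0, 0.3], 0],
    [[0, 0, 0.3], 0],
    [[0, 0, 0], 0],
    [[0, 0, 0], 0],
  ],
)

```text
t: 26.62
eef_pos: [478.1, 66.2, -1.6]
eef_rot: [-0.0, 0.823, 0.568, -0.0]
ft_force: [-0.3, -0.5, -3.0]
finger_gap: 9.0
gripper_force: 97.8
```

Request:
apply_moves(
  rows=[
    [[0, 0, 0.15], 0],
    [[0, 0, 0.15], 0],
    [[0, 0, 0], 0],
    [[0, 0, 0], 0],
  ],
)

```text
t: 26.95
eef_pos: [478.2, 66.2, -4.5]
eef_rot: [-0.0, 0.823, 0.568, -0.0]
ft_force: [-0.1, 0.5, -2.5]
finger_gap: 9.0
gripper_force: 97.8
```

Request:
apply_moves(
  rows=[
    [[0, 0, 0.1], 0],
    [[0, 0, 0.1], 0],
    [[0, 0, 0], 0],
    [[0, 0, 0], 0],
  ],
)

```text
t: 27.28
eef_pos: [478.5, 66.2, -5.1]
eef_rot: [-0.0, 0.823, 0.568, -0.0]
ft_force: [-4.3, -0.1, 7.4]
finger_gap: 8.7
gripper_force: 99.1
```

Contact with the bench. I release and retreat.

Request:
apply_moves(
  rows=[
    [[0, 0, 0], 0],
    [[0, 0, 0], 0],
    [[0, 0, 0], 0],
    [[0, 0, 0], 0],
    [[0, 0, 0], 0],
    [[0, 0, 0], 0],
    [[0, 0, -1], 0],
    [[0, 0, -2], 0],
    [[0, 0, -3], 0],
    [[0, 0, -4], 0],
    [[0, 0, -4], 0],
    [[0, 0, -4], 0],
  ],
  claw=4,
)

```text
t: 28.28
eef_pos: [477.7, 66.2, 175.8]
eef_rot: [-0.0, 0.823, 0.568, -0.0]
ft_force: [0.8, 0.0, 0.7]
finger_gap: 40.2
gripper_force: 0.0
```

Request:
apply_moves(
  rows=[
    [[-4, 0, -2], 0],
    [[-4, 0, 0], 0],
    [[-3, 0, 0], 0],
    [[0, 0, 0], 0],
    [[0, 0, 0], 0],
    [[0, 0, 0], 0],
  ],
)

```text
t: 28.78
eef_pos: [440.4, -33.8, 192.6]
eef_rot: [-0.0, 0.823, 0.568, 0.0]
ft_force: [0.1, 0.3, 0.5]
finger_gap: 40.1
gripper_force: 0.0
```

```bash
python3 - <<'E'
from h import *
s=state();T=toolpose(s);print(s["eef_pos"],s["ft_force"],s["finger_gap"])
im=vision.get_image("wrist");I=im["img"];h=cv2.cvtColor(I,cv2.COLOR_RGB2HSV)
C=np.array([478.5,66.2,0]);u=np.array([.355,.935,0]);v=np.array([.935,-.355,0])
for z in(12,48):print(z,[np.round(proj(im,C+a*u+b*v+[0,0,z],T)).tolist() for a,b in((90,-55),(90,55),(-90,-55),(-90,55),(0,0))])
for r in range(60,400,10):print(r,''.join('#' if h[r,q,2]<70 else 's' if h[r,q,1]<60 else 'y' if h[r,q,1]<100 else '.' for q in range(150,420,3)))
c=proj(im,(477,261,47),T);print("bowl",c)
t=vision.get_image("top");J=t["img"]
R=cv2.resize(J[190:245,170:225],None,fx=.6,fy=.6,interpolation=cv2.INTER_AREA)
for r in R:print(''.join('#' if p.max()<90 else '+' if p.max()<150 else '.' for p in r))
E
```

```text
[440.37850906 -33.83744516 192.55168284] [0.07511915 0.27155568 0.51855075] 40.126066420104266
12 [[219.0, -19.0], [335.0, -19.0], [227.0, 170.0], [327.0, 170.0], [277.0, 82.0]]
48 [[212.0, -36.0], [342.0, -36.0], [222.0, 175.0], [332.0, 175.0], [277.0, 78.0]]
60 yy.............yy........yyyyyyyyyyyyyyyssssssyyyyssssyyyyyyyyyyy.yyyy.........y....yyyyyy
70 ...y....y...y.y.yy.......yyyyyyyyyyyyyyyyssss.yyyysssssyyyyyyyyyyyyyy.........yy.........y
80 ...yy..y.yyy.............yyyyyyyyyyyyyyyyssss.yyyyssssyyyyyyyy.yyyy.y.....yy........###.yy
90 yy...y...y.yy..yyy.......yyyyyyyyyyyyyyyyssss.yyyyssssyyyyyyy.y...y..yyyyy...........###.y
100 yyyy......yyyy..yyy......yyyyyyyyyyyyyyyyssss.yyssssssyyyyyyy......yyyyyyyy.yy........###.
110 ..yyyyyy..................yyyyyyyyyyyyyyyssss.yyysssyyyyyyyyy..yyyyyyyyyyyyy.yy.......y.##
120 ..........................yyyyyyyyyyyyyyssssssyyyyyyyyyyyyysy..yyyyyyyyyyyyyyyyy.....yyy.#
130 ..........................yyyyyyyyyyyyyyysssyyyyyyyyyyyyyyssyyyyyyyyyyyyyyyy.y.yy.yyyyyy..
140 ..............y..........yyyyyyyyyyyyyyyyyyyyyyyyyyyyyyyyysyyyyyyyyyyyyyyyyyyyy
[... 2879 characters left out ...]
+#+...........++....
.......+.......++.+#+.......+....
......++....##....#####.....++...
......++....####+#######....++...
......++.+..+##########+....++...
......++.+....+########+....++...
......++++..........+#.+...++....
.......+++..............+..##....
.......+.+..............+..++....
.......++++...............++.....
........++.+...........+.++......
.........++++.........+..++......
..........+++++....++...++.......
............++++++++..++.........
....................++...........
.................................
.................................
.................................
.................................
.................................
.................................
```

The lid's near edge shows where it should for lying flat on the bench (row 170, columns 227–327). Both pins are in the bowl and the arm is clear of everything.

```bash
python3 -c "
from bench import ctrl;print(ctrl.sign_off())"
```

```text
the job is handed in; nothing more can be done
None
```

I handed the job in at about 29 s of the 70 s allowed: both pins are in the upright bowl and the lid lies flat, handle up, on clear bench; sign-off returned no verdict.

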